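# Free a locked centrifuge lid with the release pin

### The job

The bench centrifuge has lost power with its lid locked. Take the release pin out of the tube stand, push its rod down the small emergency-release hole in the deck in front of the lid until the latch lets go and the lid springs fully open, then draw the pin out and stand it back in a free hole of the tube stand. Leave the lid open, and leave the stand, its tubes and the other things on the bench where they are.

Things in the scene. Friction and masses are not known exactly. Their poses are not given: they have to be found in the camera images.
- centrifuge: White bench centrifuge, fixed, 226 mm wide (y), 260 mm deep (x), 128 mm high over its shut lid. Origin: centre of its underside; x to its rear, z up. Sloping control panel in front, then a strip of grey deck 98 mm above the bench with the release hole, then the lid (its front edge 50 mm in front of the origin).
- release_hole (a point): Centre of the mouth of the vertical release hole, level with the deck top, 80 mm in front of the machine's centre, 30 mm in front of the lid's edge (26 mm above deck). z up, x to the rear, y along the lid's edge. Bore 10.5 mm, countersunk mouth 19 mm wide, 4 mm deep; deck 6 mm thick, hollow below, flat ground 20 mm to the front and 95 mm to either side.
- release_plate (a point): Hidden, straight under the hole: centre of the flat sprung plate that works the lid latch, 28 mm below the deck top, 22 mm wide. It starts to give at about 4 N, frees the lid once pressed about 7 mm (tip 35 mm below the deck, 5 to 6 N) and meets its hard stop at about 11 mm (tip 39 mm below the deck).
- lid (a joint): Lid angle, rad: 0 locked shut, 1.25 fully open. Hinged along the machine's rear edge; the front edge swings up and back. 165 mm from hinge to front edge, 196 mm wide. Once freed, its spring lifts it all the way in about 2 s and holds it. It pushes with about 3 N at its edge: it rests against a hand in its path and goes on when the hand has left.
- pin_grip (a point): Centre of the pin's round black grip (15 mm thick, 55 mm long); z along the pin, away from the tip. The pin is 136 mm long, 50 g. From the tip: steel rod 5 mm thick to 60 mm, ferrule widening from 7 to 14 mm, flat collar 26 mm wide from 76 to 81 mm, grip from 81 to 136 mm. It starts upright in the stand, collar on the top plate, grip centre 121 mm above the bench.
- pin_tip (a point): Tip of the pin's rod, 109 mm from the centre of the grip; z along the pin towards the grip.
- rack: Loose steel tube stand, 0.6 kg, 180 mm long (x), 60 wide (y), 88 high. Origin: centre of its underside. Top plate 4 mm thick, upper face at 88 mm, with four round 18.5 mm holes at x = -63, -21, 21, 63 mm, y = 0; the pin and two tubes start in those at -63, 21, 63 in any order. Base plate's upper face at 6 mm. A pin that is home has its collar on the top plate, its tip at 12 mm.
- tube_a: Capped 15 ml conical tube, 17 mm thick, 120 mm long, cap 21 mm wide, standing in the stand with its top 126 mm above the bench. Origin at its lower tip, z up.
- tube_b: A second tube, the same as tube_a.
- bottle: Capped glass media bottle, 72 mm wide, 170 mm high, standing at the robot's right. Origin at the centre of its underside.
- tip_box: Closed pipette-tip box, 85 by 122 mm, 92 mm high, standing at the robot's left. Origin at the centre of its underside.
There are look-alikes about, which are no part of the job. What is shaped like the part that bears pin_grip but green or red is not meant.

How it is judged (in metres and radians):
On the way:
1. the latch is tripped: the lid starts to rise (past 0.06 rad) while the pin's rod is in the release hole, its tip at least 20 mm below the deck (value of joint lid above 0.06 rad and z of pin_tip in the frame of release_hole below -0.02 m and horizontal distance between pin_tip and release_hole below 0.015 m).
At the end, for the whole second after the job is handed in: The lid stands open and still (past 1.15 rad of its 1.25); the pin stands upright (within 0.12 rad) in one of the stand's holes with its collar down on the top plate (tip 6 to 18 mm above the stand's underside); the stand stands flat and still (value of joint lid above 1.15 rad and z of pin_tip in the frame of rack between 0.006 and 0.018 m and x of pin_tip in the frame of rack between -0.08 and 0.08 m and y of pin_tip in the frame of rack between -0.015 and 0.015 m and angle between pin_tip's own z axis and vertical below 0.12 rad and linear speed of rack below 0.02 m/s and velocity of joint lid below 0.05 rad/s and angle between rack's own z axis and vertical below 0.05 rad); the robot touches nothing.
It fails at once if the tube stand is shifted by more than 35 mm or tipped over (distance of rack from where it was at the start of the episode above 0.035 m or angle between rack's own z axis and vertical above 0.3 rad).
It fails at once if a tube is pulled out of its place or shifted by more than 40 mm (distance of any of tube_a, tube_b from where it was at the start of the episode above 0.04 m).
It fails at once if the bottle or the tip box is shifted by more than 25 mm (distance of any of bottle, tip_box from where it was at the start of the episode above 0.025 m).
It also fails if it takes over 53 s, if anything falls off the work surface, if the arm or the gripper's body presses on something with over 40 N, if the wrist force passes 120 N, or if a joint passes its speed limit or range.

### The arm

A 7-joint arm with a two-finger parallel gripper is mounted at the origin on the work surface. World frame = base frame: x ahead of the robot, y to its left, z up, the work surface at z = 0. Lengths are in mm, angles in rad, forces in N, time in s.
With the tool pointing down it reaches from about 400 to 850 mm from the base axis. Payload 4.4 kg.
Tool frame: the origin (TCP) lies where the fingers leave the gripper's body, on its centre line; the fingertips stand 97 mm ahead of it and the grasp point (between the pads) lies 78 mm ahead of it; z points along the fingers, y is the line along which they close (so a half turn about z gives the same grasp; the last joint's range is limited). The gripper opens to 94 mm and grips with 3 to 60 N. Pads are 16 mm wide; open, the fingers measure 119 mm over their backs; the gripper's body (75 mm by 177 mm) begins 78 mm behind the grasp point.
Start: joints at [-1.323, 0.628, 0.038, 1.517, -0.027, 0.996, -0.02], TCP at [200.617, 618.279, 302.678] pointing down, gripper open.
Joint ranges: [-3.06, 3.06], [-0.37, 2.12], [-1.25, 1.32], [0.18, 2.47], [-1.1, 4.24], [0.23, 1.98], [-2.94, 2.94]. Speed limits (rad/s): [2.57, 2.57, 3.14, 3.14, 3.14, 3.14, 3.14].

### API

Orientations are given as a 3x3 rotation matrix whose columns are the frame's x, y, z axes.
In Python, from workcell import robot, optics gives the robot as it stands.
- The arm moves only by the shell command python3 -m pendant 'ROWS' [OPENING] [FORCE]. ROWS is JSON, a list that holds one entry, the list of rows, each a list of 6 numbers: the shift along the tool's x, y, z in cm, then the turn, a rotation vector about the tool's x, y, z in rad. A call has 1 to 20 rows; each row shifts and turns the commanded pose from where the row before left it, along the tool's axes as they then stand; what a row does not reach is not made up. A row lasts 1/12 s, in which the tool goes at most 41.7 mm and 7.16 degrees, less where a joint would pass 70% of its speed; a pose out of reach is approached as far as the arm can. A call with a gripper value outside its range is refused whole. OPENING is the finger opening in cm, from 0 to 9.4, set as the call begins (- or left out, the last holds). The fingers move at their own pace and stop on an object; FORCE is the grip in N (left out, the last holds). Time passes only in rows, so rows that do not move let the fingers close. It gives the time, the measured TCP pose, the force, the opening and the grip force at its end, in the units of the state.
- robot.read_state(): the state, without advancing time (a new reading comes with each control period).
- optics.snapshot(name): name is "side" or "top"; returns a dict with "img" (400x640x3 uint8, red, green, blue), "depth" (400x640 float32, mm along the optical axis (not along the pixel's ray), 0 where there is no reading), "vfov" (degrees; the focal length in pixels is half the picture's height over the tangent of half this angle, whatever the lens; pixels are square), "cx", "cy" (the principal point, pixels), "eye" and "rotation" of the camera in the world. Camera axes: x right, y down, z forward; pixel columns grow to the right and rows downward; lengths in mm; the calibration is good to about 2 mm. A picture is of the moment at which its call begins.
- robot.close_job(): hands the job in; it is judged then, once.
The state is a dict: "time_s": time; "joint_positions": joint angles; "dq": joint speeds; "joint_efforts": joint torques, N m; "position": TCP position; "eef_rot": TCP orientation; "wrist_force": force on the tool from outside, world axes, zero at the start; "torque": the same for the moment, N m; "opening": opening from 0.0 (shut) to 1.0 (fully open); "finger_force": force on a finger pad.
Only numpy, scipy, OpenCV 4.12 (cv2) and the standard library are available. Lean on these libraries where they do the work, as an engineer would, in place of code of your own. Each camera call takes 0.05 s, during which the arm holds its last target. There are 200 camera calls.

## Working session

There is one attempt and no reset: what is moved stays moved. The work goes in short steps, Python scripts to look and compute and a shell command to move; the robot and the scene stay as the last step left them, time stands still between calls to the robot, and variables do not carry over. Pictures are saved under pics/ and viewed, at most 10 in all, crops included, and the job is handed in when it is done.

```bash
ls; mkdir -p pics; python3 - <<'E'
from workcell import robot, optics
import cv2,numpy as np
for n in("side","top"):
    s=optics.snapshot(n); cv2.imwrite(f"pics/{n}0.png",s["img"][:,:,::-1]); np.savez(f"{n}0.npz",**s)
    print(n,s["vfov"],s["cx"],s["cy"],s["eye"],s["rotation"],[k for k in s])
s=robot.read_state();print(s)
E
```

```text
pics
side 51.12758278478394 315.19512459881463 203.98477104090918 [ 152.13452651 -779.27005587  972.58045627] [[ 0.87555218 -0.32504317  0.35742875]
 [-0.48298676 -0.60650521  0.63156569]
 [ 0.01149629 -0.72560208 -0.6880185 ]] ['img', 'depth', 'vfov', 'cx', 'cy', 'eye', 'rotation']
top 42.957492225414 323.2383561897519 196.7098960421772 [ 383.68415164   -6.15834315 1603.90305942] [[ 0.01399376 -0.9892633   0.14547267]
 [-0.99982994 -0.01559148 -0.00984862]
 [ 0.01201101 -0.14531011 -0.98931325]] ['img', 'depth', 'vfov', 'cx', 'cy', 'eye', 'rotation']
{'time_s': 0.1, 'joint_positions': array([-1.32278699,  0.629244  ,  0.03844942,  1.51821756, -0.02700787,
        0.99632762, -0.02000713]), 'dq': array([ 4.84693426e-04, -2.44565162e-03, -2.34096023e-05, -5.00168469e-04,
       -1.65189747e-03, -6.72782006e-04,  1.27100615e-03]), 'joint_efforts': array([ 2.89574520e-03, -5.50785255e+01,  1.14694901e+00, -1.87115049e+01,
       -5.23064355e-02,  1.92370632e-02,  4.01865327e-05]), 'position': array([200.4841029 , 617.86635372, 301.86841856]), 'eef_rot': array([[-9.51160263e-01,  3.08697095e-01, -5.07129467e-04],
       [ 3.08697511e-01,  9.51158917e-01, -1.60013835e-03],
       [-1.15973460e-05, -1.67853762e-03, -9.99998591e-01]]), 'wrist_force': array([-0.55933295, -0.56802117, -0.5057063 ]), 'torque': array([0.01703393, 0.01507461, 0.07409177]), 'finger_force': 0.0, 'opening': 1.0004815185899694}
```

View pics/top0.png

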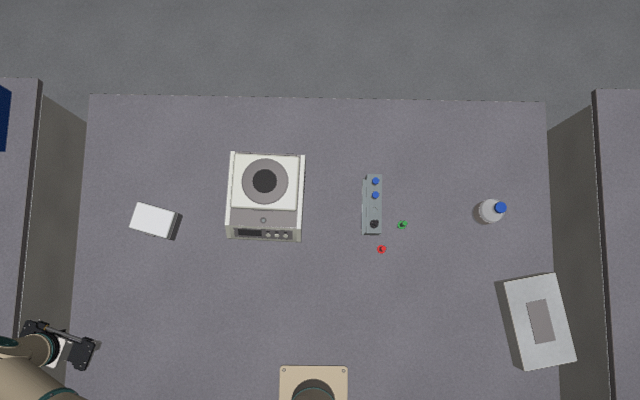

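View pics/side0.png

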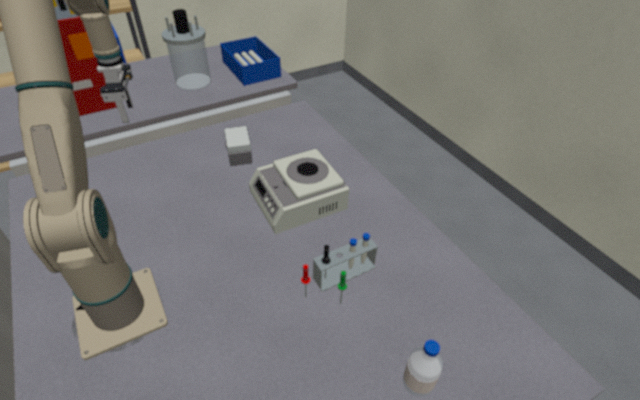

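```bash
cat > h.py <<'E'
import numpy as np,cv2
def load(n): return dict(np.load(n+".npz"))
def ray(s,u,v):
    f=200/np.tan(np.radians(s["vfov"])/2)
    return s["rotation"]@np.array([(u-s["cx"])/f,(v-s["cy"])/f,1.])
def onz(s,u,v,z):
    d=ray(s,u,v); return s["eye"]+d*(z-s["eye"][2])/d[2]
def tri(a,ua,b,ub):
    d1,d2=ray(a,*ua),ray(b,*ub); A=np.stack([d1,-d2],1)
    t=np.linalg.lstsq(A,b["eye"]-a["eye"],rcond=None)[0]
    p,q=a["eye"]+t[0]*d1,b["eye"]+t[1]*d2
    return (p+q)/2,np.linalg.norm(p-q)
def cloud(s):
    f=200/np.tan(np.radians(s["vfov"])/2); v,u=np.mgrid[:400,:640]
    c=np.stack([(u-s["cx"])/f,(v-s["cy"])/f,np.ones((400,640))],-1)*s["depth"][...,None]
    return c@s["rotation"].T+s["eye"]
E
python3 - <<'E'
from h import *
t,s=load("top0"),load("side0")
c=lambda i,x0,y0,w,h,k:cv2.resize(i["img"][y0:y0+h,x0:x0+w,::-1],None,fx=k,fy=k,interpolation=cv2.INTER_CUBIC)
A=np.hstack([c(t,220,145,100,100,4),c(t,350,160,70,100,4)])[:,:680]
B=np.hstack([c(s,245,145,110,85,4),c(s,290,225,95,85,4)])[:,:680]
A=A[:,:680];o=np.zeros((400+340,800,3),np.uint8);o[:400,:A.shape[1]]=A
cv2.imwrite("pics/c1.png",A);cv2.imwrite("pics/c2.png",B)
P=cloud(t)
for (u,v) in [(374,224),(402,224),(381,249),(263,219),(375,181),(375,195),(263,230),(490,211),(150,217)]: print((u,v),P[v,u].round(1))
E
```

```text
(374, 224) [ 522.2 -169.4  133. ]
(402, 224) [ 523.8 -251.6  129.2]
(381, 249) [ 450.1 -189.5  133.9]
(263, 219) [538.7 160.5  65.1]
(375, 181) [ 650.5 -173.3  125.3]
(375, 195) [ 608.  -172.8  129.2]
(263, 230) [503.9 157.6  81.6]
(490, 211) [ 566.  -510.8  127.9]
(150, 217) [536.8 493.5  92.2]
```

View pics/c1.png

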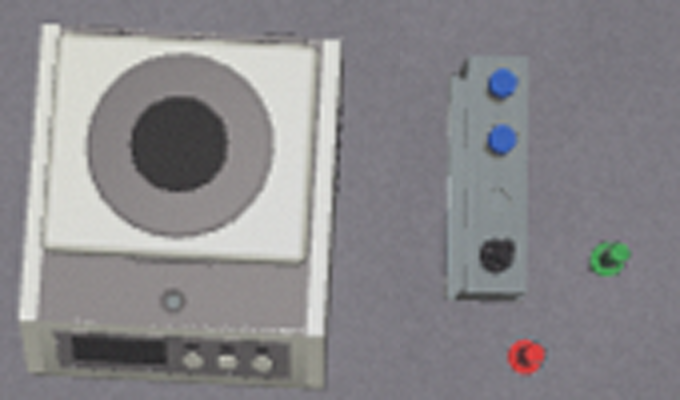

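View pics/c2.png

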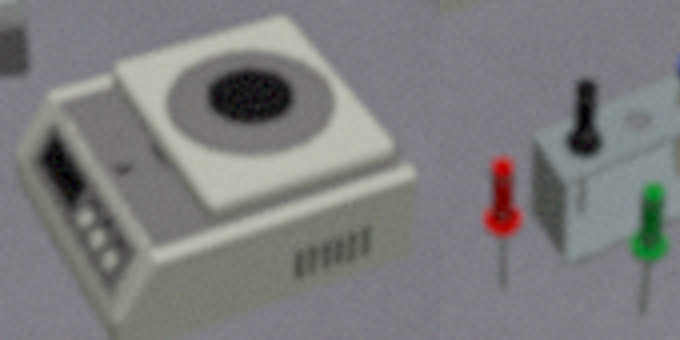

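```bash
python3 - <<'E'
from h import *
t,s=load("top0"),load("side0")
print("hole tri",tri(t,(262.9,219.6),s,(275.6,186.8)),"onz",onz(t,262.9,219.6,97),onz(s,275.6,186.8,97))
def dark(i,x0,x1,y0,y1,th=60):
    m=np.zeros((400,640),np.uint8);m[y0:y1,x0:x1]=(i["img"][y0:y1,x0:x1].max(2)<th);return m
mt=dark(t,362,386,212,236);ms=dark(s,312,340,238,268)
for i,m,n in((t,mt,"t"),(s,ms,"s")):
    P=cloud(i);v,u=np.nonzero(m);print(n,len(u),u.min(),u.max(),v.min(),v.max(),u.mean(),v.mean(),np.median(P[m>0],0))
# top end of grip and collar in the side view
v,u=np.nonzero(ms)
for r in range(v.min(),v.max()+1): print(r,u[v==r].min(),u[v==r].max(),end=' | ')
print()
for r in range(212,236):
    w=np.nonzero(mt[r])[0]
    if len(w): print(r,w.min(),w.max(),end=' | ')
# blue caps, rack top
for i,n in((t,"t"),(s,"s")):
    h=cv2.cvtColor(i["img"],cv2.COLOR_RGB2HSV);m=cv2.inRange(h,(100,120,60),(130,255,255));k,l,st,c=cv2.connectedComponentsWithStats(m)
    print(n,[(st[j,4],c[j].round(1)) for j in range(1,k) if st[j,4]>8])
    if n=="t":
        for j in range(1,k):
            if 20<st[j,4]<300: print(onz(t,*c[j],126))
P=cloud(t)
m=np.zeros((400,640),bool);m[165:245,355:390]=1;m&=(P[...,2]>80)&(P[...,2]<96)
v,u=np.nonzero(m);q=np.array([onz(t,a,b,88)[:2] for a,b in zip(u,v)],np.float32);print(cv2.minAreaRect(q))
E
```

```text
hole tri (array([534.97154099, 157.2832408 ,  93.56423313]), np.float64(2.0300692148904065)) onz [533.66799899 157.24110514  97.        ] [534.45266318 153.34930726  97.        ]
t 35 370 377 221 227 373.4 223.54285714285714 [ 524.4217516  -168.13323113  110.82036077]
s 74 323 329 246 263 325.7432432432432 255.32432432432432 [ 525.99394912 -179.11777943  113.33387515]
246 325 327 | 247 325 328 | 248 325 327 | 249 325 327 | 250 325 327 | 251 325 327 | 252 324 327 | 253 324 327 | 254 324 327 | 255 324 327 | 256 324 327 | 257 324 327 | 258 324 328 | 259 323 328 | 260 323 328 | 261 323 329 | 262 323 328 | 263 326 326 | 
221 371 377 | 222 373 377 | 223 370 376 | 224 370 375 | 225 371 376 | 226 371 376 | 227 373 373 | t [(np.int32(505), array([  3.7, 115. ])), (np.int32(37), array([375.1, 180.3])), (np.int32(36), array([374.9, 194.3])), (np.int32(105), array([500.2, 207.1]))]
[ 652.54284816 -173.5419912   126.        ]
[ 610.47333628 -173.02361388  126.        ]
[ 578.43550763 -542.01852729  126.        ]
s [(np.int32(28), array([116. ,  36.4])), (np.int32(1675), array([251.2,  60.8])), (np.int32(31), array([121.4,  54.5])), (np.int32(39), array([365.7, 235.9])), (np.int32(40), array([352.9, 241.6])), (np.int32(200), array([431.5, 347.4]))]
((590.5806274414062, -173.0264434814453), (45.07230758666992, 177.1505126953125), 89.85440063476562)
```

```bash
python3 -m pendant '[[[0,0,0,0,0,-0.105],[0,0,0,0,0,-0.105],[0,0,0,0,0,-0.104],[-2.08,-3.07,0,0,0,0],[-2.08,-3.07,0,0,0,0],[-2.08,-3.07,0,0,0,0],[-2.08,-3.07,0,0,0,0],[-2.08,-3.07,0,0,0,0],[-2.08,-3.07,0,0,0,0],[-2.08,-3.07,0,0,0,0],[-2.08,-3.07,0,0,0,0],[-2.08,-3.07,0,0,0,0],[-2.08,-3.07,0,0,0,0],[-2.08,-3.07,0,0,0,0],[-2.08,-3.07,0,0,0,0]]]' 5
python3 -m pendant '[[[-0.63,-3.52,0,0,0,0],[-0.63,-3.52,0,0,0,0],[-0.63,-3.52,0,0,0,0],[-0.63,-3.52,0,0,0,0],[-0.63,-3.52,0,0,0,0],[-0.63,-3.52,0,0,0,0],[-0.63,-3.52,0,0,0,0],[-0.63,-3.52,0,0,0,0],[-0.63,-3.52,0,0,0,0],[-0.63,-3.52,0,0,0,0],[-0.63,-3.52,0,0,0,0],[-0.63,-3.52,0,0,0,0]]]'
python3 -c "
from workcell import robot;s=robot.read_state();print(s['position'],s['eef_rot'].round(3),s['joint_positions'])"
```

```text
time_s: 1.35
position: [450.8, 248.2, 302.5]
eef_rot: [[-1.0, -0.0, -0.0], [-0.0, 1.0, -0.0], [0.0, -0.0, -1.0]]
wrist_force: [0.7, 0.1, 0.1]
opening: 0.535
finger_force: 0.0
time_s: 2.35
position: [525.7, -174.2, 302.4]
eef_rot: [[-1.0, -0.0, -0.001], [-0.0, 1.0, 0.0], [0.001, 0.0, -1.0]]
wrist_force: [1.0, 0.3, -0.5]
opening: 0.531
finger_force: 0.0
[ 525.72780991 -174.2035486   302.38478228] [[-1.    -0.    -0.001]
 [-0.     1.     0.   ]
 [ 0.001  0.    -1.   ]] [ 0.25839243  0.49007688  0.01625442  1.78946364 -0.01019033  0.86286851
  1.85026964]
```

```bash
python3 -m pendant '[[[0,0,2.2,0,0,0],[0,0,2.2,0,0,0],[0,0,2.0,0,0,0],[0,0,0,0,0,0]]]'
python3 - <<'E'
from h import *
from workcell import optics
t,s=load("top0"),load("side0")
f=200/np.tan(np.radians(s["vfov"])/2)
def proj(s,p):
    c=s["rotation"].T@(np.array(p)-s["eye"]);return (c[:2]/c[2]*f if 0 else c[:2]/c[2]*200/np.tan(np.radians(s["vfov"])/2)+[s["cx"],s["cy"]]).round(1)
for p in [(526.5,-172,148.5),(526.5,-172,93),(610.5,-173,126),(652.5,-173,126)]: print(p,"top",proj(t,p),"side",proj(s,p))
n=optics.snapshot("side");np.savez("side1.npz",**n)
cv2.imwrite("pics/s1.png",cv2.resize(n["img"][180:300,260:400,::-1],None,fx=5,fy=5,interpolation=cv2.INTER_CUBIC))
E
```

```text
time_s: 2.68
position: [523.6, -172.0, 235.0]
eef_rot: [[-1.0, 0.0, -0.007], [0.0, 1.0, 0.002], [0.007, 0.002, -1.0]]
wrist_force: [-0.4, -0.2, -0.2]
opening: 0.534
finger_force: 0.0
(526.5, -172, 148.5) top [375.5 222. ] side [324.8 245.6]
(526.5, -172, 93) top [373.4 223.8] side [324.3 259.2]
(610.5, -173, 126) top [374.9 194.3] side [351.8 240.1]
(652.5, -173, 126) top [374.9 180.3] side [364.7 234.7]
```

View pics/s1.png

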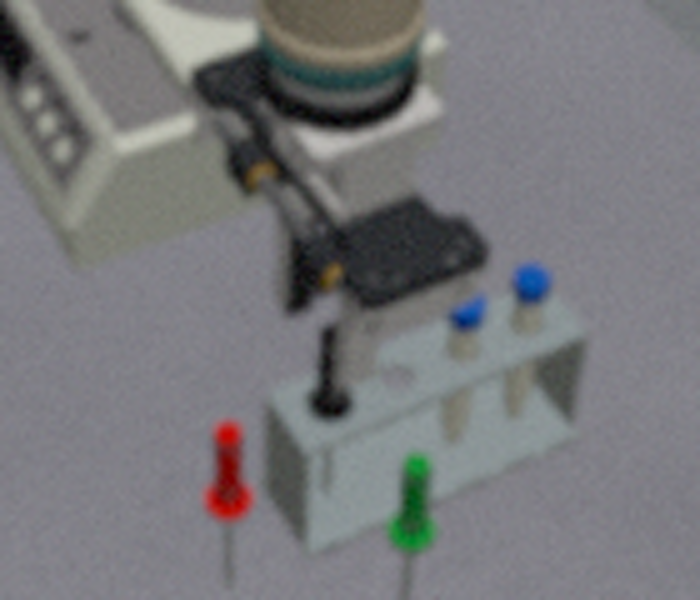

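```bash
python3 -m pendant '[[[-0.1,0.1,1.2,0,0,0],[0,0,1.2,0,0,0],[0,0,1.2,0,0,0],[0,0,0,0,0,0],[0,0,0,0,0,0]]]'
python3 -m pendant '[[[0,0,0,0,0,0],[0,0,0,0,0,0],[0,0,0,0,0,0],[0,0,0,0,0,0],[0,0,0,0,0,0],[0,0,0,0,0,0],[0,0,0,0,0,0],[0,0,0,0,0,0]]]' 0 30
```

```text
time_s: 3.15
position: [527.3, -171.4, 203.4]
eef_rot: [[-1.0, -0.001, 0.0], [-0.001, 1.0, -0.0], [-0.0, -0.0, -1.0]]
wrist_force: [0.7, 1.0, 0.3]
opening: 0.534
finger_force: 0.0
time_s: 3.82
position: [527.0, -171.6, 202.8]
eef_rot: [[-1.0, -0.0, 0.0], [-0.0, 1.0, -0.0], [-0.0, -0.0, -1.0]]
wrist_force: [-0.3, -0.0, 2.1]
opening: 0.154
finger_force: 30.0
```

```bash
python3 -m pendant '[[[0,0,-0.8,0,0,0],[0,0,-1.5,0,0,0],[0,0,-1.8,0,0,0],[0,0,-2,0,0,0],[0,0,-2,0,0,0],[0,0,-2,0,0,0],[0,0,-2,0,0,0],[0,0,-1.5,0,0,0],[0,0,-0.6,0,0,0],[0,0,0,0,0,0]]]' 0 40
python3 -m pendant '[[[-0.05,1.5,0,0,0,0],[-0.05,2.5,0,0,0,0],[-0.05,3,0,0,0,0],[-0.05,3,0,0,0,0],[-0.05,3,0,0,0,0],[-0.05,3,0,0,0,0],[-0.05,3,0,0,0,0],[-0.05,3,0,0,0,0],[-0.05,3,0,0,0,0],[-0.05,3,0,0,0,0],[-0.05,2.5,0,0,0,0],[-0.05,1.2,0,0,0,0],[0,0,0,0,0,0],[0,0,0,0,0,0],[0,0,0,0,0,0]]]'
python3 - <<'E'
from h import *
from workcell import optics
for k in("side","top"):
    n=optics.snapshot(k);np.savez(k+"2.npz",**n)
n=load("side2");cv2.imwrite("pics/s2.png",cv2.resize(n["img"][90:240,220:390,::-1],None,fx=4,fy=4,interpolation=cv2.INTER_CUBIC))
E
```

```text
time_s: 4.65
position: [527.5, -171.6, 346.3]
eef_rot: [[-1.0, -0.0, 0.003], [-0.0, 1.0, -0.001], [-0.003, -0.001, -1.0]]
wrist_force: [0.4, -0.1, -0.6]
opening: 0.151
finger_force: 40.0
time_s: 5.9
position: [533.0, 143.2, 344.2]
eef_rot: [[-1.0, 0.002, -0.001], [0.002, 1.0, -0.002], [0.001, -0.002, -1.0]]
wrist_force: [0.4, -1.1, -0.5]
opening: 0.152
finger_force: 40.0
```

View pics/s2.png

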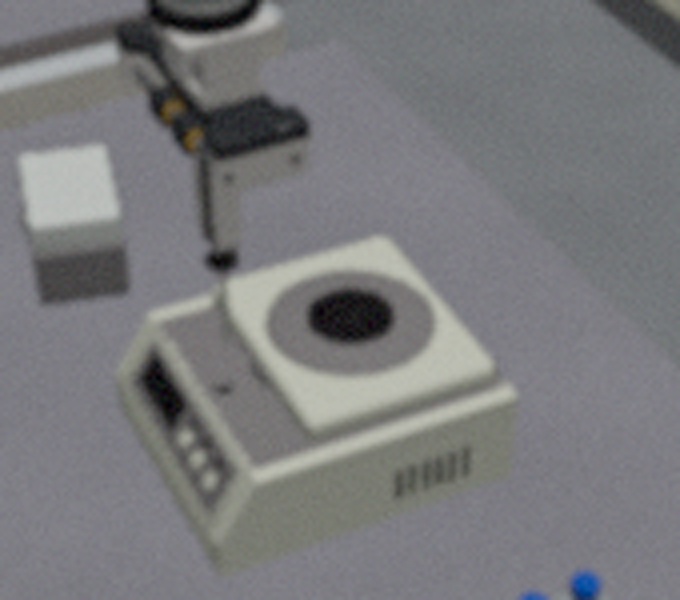

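```bash
python3 - <<'E'
from h import *
t,s=load("top0"),load("side0")
def cen(i,u,v,r=5):
    g=i["img"].mean(2);w=g[v-r:v+r+1,u-r:u+r+1];b=np.median(np.r_[w[0],w[-1],w[:,0],w[:,-1]]);d=np.abs(w-b);d[d<12]=0
    print(w.astype(int))
    yy,xx=np.mgrid[v-r:v+r+1,u-r:u+r+1];return (xx*d).sum()/d.sum(),(yy*d).sum()/d.sum()
a=cen(t,263,220);b=cen(s,276,187,4);print(a,b,onz(t,*a,98),onz(s,*b,98),onz(s,b[0]-1.1,b[1]-1.4,98))
# collar in current side view
n=load("side2");w=n["img"].mean(2)[148:175,266:286].astype(int);print(w)
E
python3 -m pendant '[[[0,0,0,0,0,0]]]'
```

```text
[[140 138 141 139 143 140 144 142 139 140 141]
 [141 140 140 143 144 142 142 140 138 141 141]
 [140 142 140 124 118 111 121 137 142 141 142]
 [141 139 129 104 102 100 105 113 136 141 142]
 [142 135 112 110 131 139 131 105 128 144 142]
 [143 137 114 116 143 145 138 106 119 143 141]
 [141 136 118 111 134 143 127 106 131 140 140]
 [142 141 133 116 108 110 109 125 140 143 140]
 [140 138 140 136 125 126 128 139 141 140 141]
 [139 140 141 142 139 140 140 141 141 142 138]
 [141 139 142 142 143 142 139 141 138 141 140]]
[[116 117 115 120 117 119 116 118 118]
 [115 118 118 119 114 116 115 116 122]
 [112 113 108 106 109 107 111 115 116]
 [109 107  96  92  91  93 108 117 118]
 [114 103  85  81  74  92 106 112 118]
 [121 113 100  87  97 106 113 116 118]
 [131 120 110 110 115 115 118 114 116]
 [139 127 120 119 115 119 116 119 118]
 [144 136 123 115 118 117 118 115 117]]
(np.float64(262.79343544857767), np.float64(219.68752735229762)) (np.float64(274.7570621468927), np.float64(187.5996771589992)) [533.30267129 157.44062725  98.        ] [530.04094335 150.04819187  98.        ] [529.80401068 157.82
[... 1801 characters left out ...]
180]
 [127 123 121 115 119 115 117 116 113 106 108 123 148 167 179 183 185 183
  183 176]
 [118 118 116 114 118 115 118 118 118 109 101 108 133 155 171 180 184 187
  185 173]
 [119 113 118 118 118 119 121 119 116 105 101 102 114 140 162 176 184 185
  185 170]
 [118 117 117 117 116 116 116 117 115 106 102  97 107 125 145 167 176 183
  183 174]
 [115 119 119 116 117 118 117 117 114 108 104 101 106 109 132 151 172 182
  185 180]
 [119 118 117 115 120 117 118 116 115 109 106 107 109 109 115 136 162 174
  182 179]]
time_s: 6.08
position: [533.1, 143.8, 344.7]
eef_rot: [[-1.0, 0.002, 0.0], [0.002, 1.0, -0.001], [-0.0, -0.001, -1.0]]
wrist_force: [-0.0, -0.5, -0.3]
opening: 0.152
finger_force: 40.0
```

```bash
python3 -m pendant '[[[0,0.7,0,0,0,0],[0,0.7,0.5,0,0,0],[0,0,1.2,0,0,0],[0,0,1.2,0,0,0],[0,0,1,0,0,0],[0,0,0,0,0,0],[0,0,0,0,0,0],[0,0,0,0,0,0]]]'
python3 - <<'E'
from h import *
from workcell import optics
n=optics.snapshot("side");np.savez("side3.npz",**n)
cv2.imwrite("pics/s3.png",cv2.resize(n["img"][150:210,240:320,::-1],None,fx=8,fy=8,interpolation=cv2.INTER_CUBIC))
def proj(s,p):
    c=s["rotation"].T@(np.array(p)-s["eye"]);return c[:2]/c[2]*200/np.tan(np.radians(s["vfov"])/2)+[s["cx"],s["cy"]]
from workcell import robot
p=robot.read_state()["position"];print(p)
for z,l in((p[2]-191,"tip"),(p[2]-191+76,"collar"),(98,"deck")): print(l,proj(n,(p[0],p[1],z)))
E
```

```text
time_s: 6.75
position: [533.2, 159.8, 306.0]
eef_rot: [[-1.0, -0.0, 0.0], [-0.0, 1.0, 0.0], [-0.0, 0.0, -1.0]]
wrist_force: [-0.1, 0.0, 0.1]
opening: 0.154
finger_force: 40.0
[533.29947215 159.77107929 306.21574218]
tip [274.09650694 181.37937375]
collar [272.68857134 162.24681246]
deck [274.4000694  185.50451087]
```

View pics/s3.png

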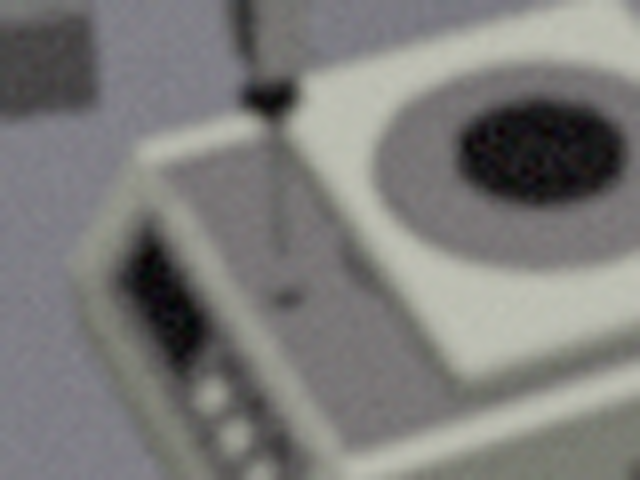

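```bash
python3 -m pendant '[[[0,-0.13,0,0,0,0],[0,0,0.6,0,0,0],[0,0,0.6,0,0,0],[0,0,0.5,0,0,0],[0,0,0.4,0,0,0],[0,0,0.4,0,0,0],[0,0,0.4,0,0,0],[0,0,0,0,0,0]]]'
python3 -m pendant '[[[0,0,0,0,0,0],[0,0,0,0,0,0]]]'
```

```text
time_s: 7.47
position: [532.5, 158.1, 275.7]
eef_rot: [[-1.0, -0.0, -0.002], [-0.0, 1.0, -0.0], [0.002, -0.0, -1.0]]
wrist_force: [0.4, -0.2, -0.1]
opening: 0.156
finger_force: 40.0
time_s: 7.63
position: [533.0, 158.3, 276.8]
eef_rot: [[-1.0, -0.0, 0.0], [-0.0, 1.0, 0.0], [-0.0, 0.0, -1.0]]
wrist_force: [0.2, -0.3, 0.4]
opening: 0.158
finger_force: 40.0
```

```bash
python3 -m pendant '[[[0,0,0.4,0,0,0],[0,0,0.4,0,0,0],[0,0,0.4,0,0,0],[0,0,0.4,0,0,0],[0,0,0.3,0,0,0],[0,0,0,0,0,0]]]'
python3 -m pendant '[[[0,0,0.2,0,0,0],[0,0,0.2,0,0,0],[0,0,0,0,0,0],[0,0,0,0,0,0]]]'
```

```text
time_s: 8.13
position: [532.8, 158.3, 257.3]
eef_rot: [[-1.0, -0.0, -0.001], [-0.0, 1.0, -0.0], [0.001, -0.0, -1.0]]
wrist_force: [-0.4, -0.1, 1.7]
opening: 0.152
finger_force: 40.0
time_s: 8.47
position: [532.9, 158.3, 253.9]
eef_rot: [[-1.0, -0.0, 0.0], [-0.0, 1.0, 0.0], [-0.0, 0.0, -1.0]]
wrist_force: [-0.8, -0.1, 4.3]
opening: 0.153
finger_force: 40.0
```

```bash
python3 -m pendant '[[[0,0,0.2,0,0,0],[0,0,0.1,0,0,0],[0,0,0,0,0,0],[0,0,0,0,0,0],[0,0,0,0,0,0]]]'
cat > lid.py <<'E'
from h import *
from workcell import optics
n=optics.snapshot("side");a=load("side3")
d=np.abs(n["img"].astype(int)-a["img"]).max(2)[150:240,255:350]>40
print("changed px near lid",d.sum())
E
python3 lid.py
```

```text
time_s: 8.88
position: [533.1, 158.3, 250.9]
eef_rot: [[-1.0, -0.0, 0.001], [-0.0, 1.0, 0.0], [-0.001, 0.0, -1.0]]
wrist_force: [-2.4, -0.0, 4.8]
opening: 0.152
finger_force: 40.0
changed px near lid 1295
```

```bash
python3 -m pendant '[[[0,0,0,0,0,0],[0,0,0,0,0,0],[0,0,0,0,0,0],[0,0,0,0,0,0],[0,0,0,0,0,0],[0,0,0,0,0,0]]]'
cat >> lid.py <<'E'
cv2.imwrite("pics/lid%d.png"%(n["img"].sum()%9999),cv2.resize(n["img"][60:240,230:400,::-1],None,fx=3,fy=3)); import glob;print(glob.glob("pics/lid*"))
E
python3 lid.py; cp pics/lid*.png pics/L1.png
```

```text
time_s: 9.43
position: [533.1, 158.2, 251.0]
eef_rot: [[-1.0, -0.0, 0.001], [-0.0, 1.0, 0.0], [-0.001, 0.0, -1.0]]
wrist_force: [-0.5, -0.6, 5.0]
opening: 0.154
finger_force: 40.0
changed px near lid 1304
['pics/lid8474.png']
```

View pics/L1.png

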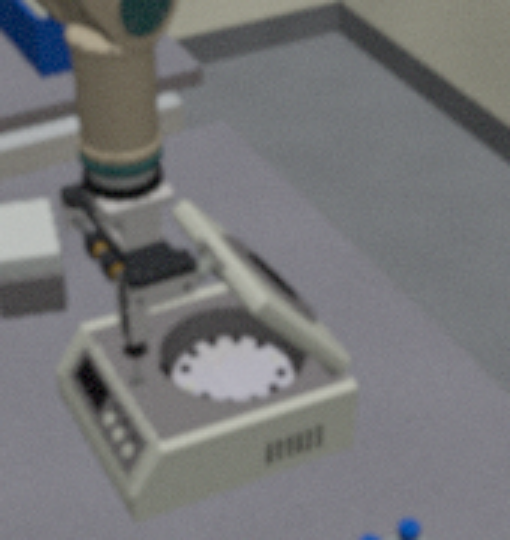

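```bash
python3 -m pendant '[[[0,0,-0.4,0,0,0],[0,0,-0.8,0,0,0],[0,0,-1,0,0,0],[0,0,-1,0,0,0],[0,0,-1,0,0,0],[0,0,-1,0,0,0],[0,0,-1,0,0,0],[0.5,0,-1,0,0,0],[1.5,0,-1,0,0,0],[1.5,0,-1,0,0,0],[1.5,0,-1,0,0,0],[0,0,0,0,0,0]]]'
python3 -m pendant '[[[0,0,-0.5,0,0,0],[0,-1.5,-0.5,0,0,0],[0,-2.5,0,0,0,0],[0,-3,0,0,0,0],[0,-3,0,0,0,0],[0,-3,0,0,0,0],[0,-3,0,0,0,0],[0,-3,0,0,0,0],[-0.5,-3,0,0,0,0],[-1,-3,0,0,0,0],[-1.5,-3,0,0,0,0],[-1,-2.5,0,0,0,0],[-0.5,-1.5,0,0,0,0],[0,0,0,0,0,0],[0,0,0,0,0,0],[0,0,0,0,0,0]]]'
```

```text
time_s: 10.48
position: [480.8, 158.7, 354.9]
eef_rot: [[-1.0, -0.002, 0.001], [-0.002, 1.0, 0.001], [-0.001, 0.001, -1.0]]
wrist_force: [-0.4, 0.4, -1.1]
opening: 0.154
finger_force: 40.0
time_s: 11.82
position: [527.9, -160.7, 362.3]
eef_rot: [[-1.0, -0.001, -0.001], [-0.001, 1.0, 0.001], [0.001, 0.001, -1.0]]
wrist_force: [-0.2, -0.1, -0.7]
opening: 0.154
finger_force: 40.0
```

```bash
python3 -m pendant '[[[0.05,-0.55,0.5,0,0,0],[0.05,-0.55,1,0,0,0],[0,0,1.5,0,0,0],[0,0,1.5,0,0,0],[0,0,1.5,0,0,0],[0,0,0.8,0,0,0],[0,0,0.2,0,0,0],[0,0,0,0,0,0],[0,0,0,0,0,0],[0,0,0,0,0,0],[0,0,0,0,0,0]]]'
python3 - <<'E'
from h import *
from workcell import optics
n=optics.snapshot("side")
cv2.imwrite("pics/s5.png",cv2.resize(n["img"][60:300,230:400,::-1],None,fx=2.5,fy=2.5,interpolation=cv2.INTER_CUBIC))
E
```

```text
time_s: 12.73
position: [527.3, -172.9, 293.4]
eef_rot: [[-1.0, -0.0, 0.002], [-0.0, 1.0, -0.0], [-0.002, -0.0, -1.0]]
wrist_force: [0.2, -0.3, -1.1]
opening: 0.148
finger_force: 40.0
```

View pics/s5.png

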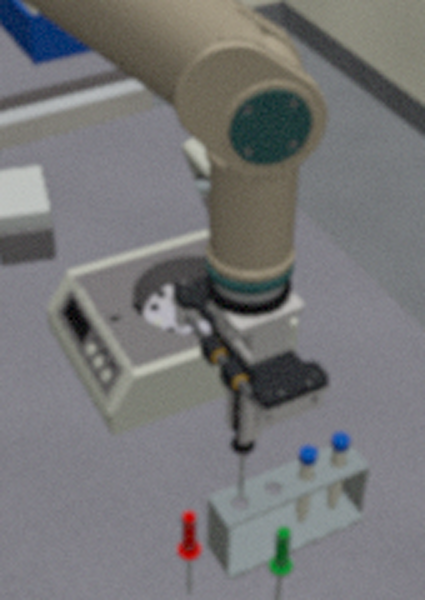

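```bash
python3 -m pendant '[[[0,0.12,0.5,0,0,0],[0,0,1,0,0,0],[0,0,1,0,0,0],[0,0,1,0,0,0],[0,0,1,0,0,0],[0,0,1,0,0,0],[0,0,0.7,0,0,0],[0,0,0,0,0,0],[0,0,0,0,0,0]]]'
python3 -m pendant '[[[0,0,0.5,0,0,0],[0,0,0.5,0,0,0],[0,0,0.4,0,0,0],[0,0,0.4,0,0,0],[0,0,0,0,0,0],[0,0,0,0,0,0]]]'
```

```text
time_s: 13.53
position: [526.8, -171.6, 230.1]
eef_rot: [[-1.0, -0.0, -0.001], [-0.0, 1.0, 0.0], [0.001, 0.0, -1.0]]
wrist_force: [-0.3, 0.9, -0.9]
opening: 0.154
finger_force: 40.0
time_s: 14.03
position: [526.8, -171.5, 212.4]
eef_rot: [[-1.0, -0.0, -0.0], [-0.0, 1.0, 0.0], [0.0, 0.0, -1.0]]
wrist_force: [-0.6, -0.1, -0.7]
opening: 0.151
finger_force: 40.0
```

```bash
python3 -m pendant '[[[0,0,0.3,0,0,0],[0,0,0.3,0,0,0],[0,0,0.25,0,0,0],[0,0,0,0,0,0],[0,0,0,0,0,0],[0,0,0,0,0,0]]]'
```

```text
time_s: 14.53
position: [527.0, -171.6, 204.2]
eef_rot: [[-1.0, -0.0, 0.0], [-0.0, 1.0, -0.0], [-0.0, -0.0, -1.0]]
wrist_force: [0.3, 0.3, -0.4]
opening: 0.156
finger_force: 40.0
```

```bash
python3 -m pendant '[[[0,0,0.1,0,0,0],[0,0,0.1,0,0,0],[0,0,0,0,0,0],[0,0,0,0,0,0]]]'
```

```text
time_s: 14.87
position: [527.2, -171.6, 202.8]
eef_rot: [[-1.0, -0.0, 0.001], [-0.0, 1.0, -0.0], [-0.001, -0.0, -1.0]]
wrist_force: [-1.5, 0.6, 5.9]
opening: 0.152
finger_force: 40.0
```

Seated (6 N upward, same height as at the grasp). Release and rise.

```bash
python3 -m pendant '[[[0,0,0,0,0,0],[0,0,0,0,0,0],[0,0,0,0,0,0],[0,0,0,0,0,0],[0,0,0,0,0,0],[0,0,0,0,0,0]]]' 5
python3 -m pendant '[[[0,0,-0.8,0,0,0],[0,0,-1.5,0,0,0],[0,0,-2,0,0,0],[0,0,-2,0,0,0],[0,0,-2,0,0,0],[0,0,-2,0,0,0],[2,0,-2,0,0,0],[3,0,-1,0,0,0],[3,0,0,0,0,0],[3,-0.5,0,0,0,0],[0,0,0,0,0,0],[0,0,0,0,0,0],[0,0,0,0,0,0],[0,0,0,0,0,0]]]'
python3 - <<'E'
from h import *
from workcell import optics
n=optics.snapshot("side");t=optics.snapshot("top")
a=cv2.resize(n["img"][100:300,230:400],None,fx=2.3,fy=2.3);b=cv2.resize(t["img"][120:320,220:420],None,fx=2,fy=2)
o=np.zeros((460,800,3),np.uint8);o[:a.shape[0],:a.shape[1]]=a;o[:400,400:]=b
cv2.imwrite("pics/end.png",o[:,:,::-1])
E
```

```text
time_s: 15.37
position: [526.9, -171.6, 202.0]
eef_rot: [[-1.0, -0.0, -0.0], [-0.0, 1.0, 0.0], [0.0, 0.0, -1.0]]
wrist_force: [0.5, -0.8, 0.2]
opening: 0.523
finger_force: 0.0
time_s: 16.53
position: [418.2, -176.5, 335.4]
eef_rot: [[-1.0, -0.001, 0.001], [-0.001, 1.0, -0.0], [-0.001, -0.0, -1.0]]
wrist_force: [0.4, -0.4, 0.7]
opening: 0.529
finger_force: 0.0
```

View pics/end.png

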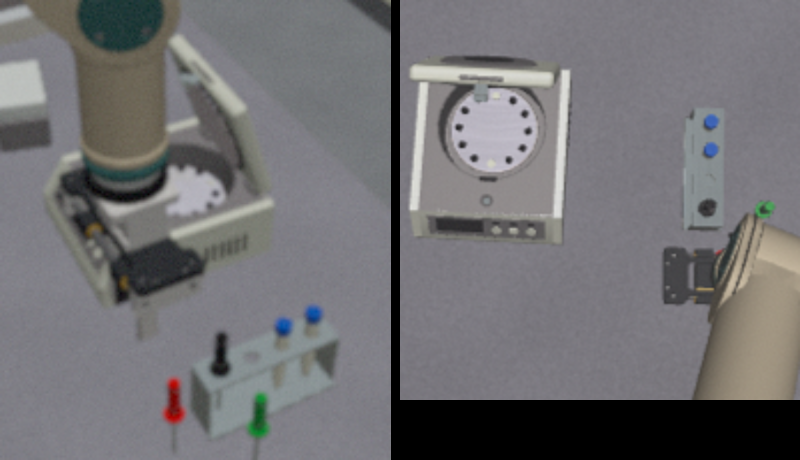

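The picture shows the lid fully open, and the pin upright in its stand hole with its collar seated (left panel, (220,368)). The tubes, red and green pins and stand are where they were, and the arm is clear of everything.

```bash
python3 -c "
from workcell import robot;print(robot.close_job())"
```

```text
the job is handed in; nothing more can be done
None
```

I handed the job in at about 16.6 s of the 53 s allowed: the latch tripped, the last picture shows the lid fully open and the pin seated back in its original hole, and nothing else looks moved; the interface returned no verdict.

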